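# Check clay pieces in for firing on the studio's counter scale

## Robot

A 6-joint arm with a two-finger parallel gripper is mounted at the origin on the work surface. World frame = base frame: x ahead of the robot, y to its left, z up, the work surface at z = 0. Lengths are in m, angles in rad, forces in N, time in s.
With the tool pointing down it reaches from about 0.35 to 0.875 m from the base axis. Payload 4.2 kg.
Tool frame: the origin (TCP) lies between the finger pads; the fingertips stand env.tip_reach ahead of it and the grasp point (between the pads) lies 8 mm behind it (env.tip_reach is the distance from the TCP to the fingertips, in m); z points along the fingers, x is the direction in which the jaws open and shut, and the axes are right-handed (so a half turn about z gives the same grasp; the last joint's range is limited). The gripper opens to 85 mm and grips with 20 to 120 N. Pads are 22 mm wide; open, the fingers measure 114 mm over their backs; the gripper's body (76 mm by 85 mm) begins 54 mm behind the grasp point. The pads swing forward as they close: fully open they stand 13 mm farther back than shut.
Start: joints at [1.502, 0.385, 0.008, 0, -1.194, -0.259], TCP at [0.201, 0.592, 0.242] pointing down, gripper open.
Joint ranges: [-3.14, 3.14], [-1.21, 2.06], [-1.07, 1.41], [-3.16, 2.05], [-2.99, -0.16], [-3.1, 3.1]. Speed limits (rad/s): [2.79, 2.79, 3.14, 3.14, 3.14, 3.14].

## Interface

Orientations are given as a 3x3 rotation matrix whose columns are the frame's x, y, z axes.
In Python, from rig import env gives the robot as it stands. The module is installed in compiled form; this text tells all that it offers. Calls block until the motion is done:
- env.movep(position, orientation): joint-space move of the TCP to a pose.
- env.servo_line(position, rotation=None, max_speed=0.15, stop_force=None): straight line of the TCP; rotation=None keeps the orientation; max_speed is the mean speed in m/s. With stop_force (N) it stops when the force on the tool has changed by that much, and returns True; else False.
- env.move_j(angles): joint-space move.
- env.grip(opening, f_grip=None): finger opening in m; f_grip is the grip in N (None keeps the last); returns when the fingers have stopped.
- env.wait(seconds).
- env.ik(position, orientation): joint angles nearest the present ones, or None.
- env.get_obs(): the state.
- env.read_camera(name): name is "scene" or "top"; returns the picture (384x512x3 uint8, red, green, blue); there is no depth.
- env.camera_params(name): a dict with "fx", "fy", "cx", "cy" (pixels), "D" ([k1, k2, p1, p2, k3] as OpenCV has them; the pictures are not rectified), "rvec" (rotation vector, rad) and "tvec" (3), from world to camera coordinates, as OpenCV has them. Camera axes: x right, y down, z forward; pixel columns grow to the right and rows downward; lengths in m; the calibration is good to about 2 mm. A picture is of the moment at which its call begins. camera_params takes no time and is no camera call.
A pose or a line that the arm cannot do raises env.Unreachable and nothing moves.
- env.close_job(): hands the job in, once; it reports no verdict.
The state is a dict: "t": time; "qpos": joint angles; "qd": joint speeds; "joint_torque": joint torques, N m; "tool_pos": TCP position; "ee_rot": TCP orientation; "force": force on the tool from outside, world axes, zero at the start; "ft_torque": the same for the moment, N m; "grip_width": finger opening in m.
Only numpy, scipy, OpenCV 4.12 (cv2) and the standard library are available. Lean on these libraries where they do the work, as an engineer would, in place of code of your own. Each camera call takes 0.05 s, during which the arm holds its last target.

## Task

Check these clay pieces in for glaze firing: take the cork sanding block that was left in the scale's tray off and put it down on the table clear of the scale, tare the scale with its tray empty (round key), then lay every piece flat, flowers up, each on the floor of a compartment of its own, the oblong plaques in the long compartments and the square tiles in the square ones. Then press the glaze rate key (two dots) and after it the oblong print key, each fully home, and last press the desk bell's plunger down to its stop to call the kiln attendant, with all the pieces still lying in their compartments at the end. Press one key at a time and never the one-dot key, and do not tip the paint pots over or push them about.

Things in the scene. Friction and masses are not known exactly. Their poses are not given: they have to be found in the camera images.
- scale: Grey counter scale, fixed, 326 mm (x) by 226 mm (y). Origin on the table under its middle; x from its key panel (robot side) to its pan, y to the left, z up. A fixed wooden ware tray, 218 by 199 mm, rim 69 mm above the table, covers the pan: three long compartments on its +y side, three square ones on its -y side, 71 mm apart along x, walls 5 mm thick, 9 mm high.
- long0 (a point): Centre of the floor of the long compartment nearest the key panel: 66 mm wide along x, 118 mm long along y (inside), walls 9 mm high. Axes as the scale's.
- square0 (a point): Centre of the floor of the square compartment nearest the key panel: 66 mm by 66 mm inside, walls 9 mm high. Axes as the scale's.
- long1 (a point): Centre of the floor of the long compartment in the middle: 66 mm wide along x, 118 mm long along y (inside), walls 9 mm high. Axes as the scale's.
- square1 (a point): Centre of the floor of the square compartment in the middle: 66 mm by 66 mm inside, walls 9 mm high. Axes as the scale's.
- long2 (a point): Centre of the floor of the long compartment farthest from the key panel: 66 mm wide along x, 118 mm long along y (inside), walls 9 mm high. Axes as the scale's.
- square2 (a point): Centre of the floor of the square compartment farthest from the key panel: 66 mm by 66 mm inside, walls 9 mm high. Axes as the scale's.
- plaque_a: Oblong unfired clay plaque with raised flowers on its upper face, 96 mm (its x) by 38 mm (its y) by 18 mm thick, about 0.12 kg; origin at the centre of its underside, z out of the decorated face. Starts face up on the table. May be absent.
- plaque_b: Oblong unfired clay plaque with raised flowers on its upper face, 96 mm (its x) by 38 mm (its y) by 18 mm thick, about 0.12 kg; origin at the centre of its underside, z out of the decorated face. Starts face up on the table. May be absent.
- plaque_c: Oblong unfired clay plaque with raised flowers on its upper face, 96 mm (its x) by 38 mm (its y) by 18 mm thick, about 0.12 kg; origin at the centre of its underside, z out of the decorated face. Starts face up on the table. May be absent.
- tile_a: Square unfired clay tile with a raised flower on its upper face, 48 mm by 48 mm by 18 mm thick, about 0.08 kg; origin at the centre of its underside, z out of the decorated face. Starts face up on the table. May be absent.
- tile_b: Square unfired clay tile with a raised flower on its upper face, 48 mm by 48 mm by 18 mm thick, about 0.08 kg; origin at the centre of its underside, z out of the decorated face. Starts face up on the table. May be absent.
- block: Cork sanding block that someone left in the middle long compartment, long side along it: 80 mm (its x) by 40 mm (its y) by 26 mm high, 0.06 kg, brown; origin at the centre of its underside. Apart from the things listed here the table is bare within 0.72 m of the robot and 45 degrees either side of straight ahead (a sheet of paper lies flat on it).
- key_tare (a joint): Travel in m of the tare (zero) key: round, 20 mm across, the leftmost (+y) of the four grey keys in one row along y on the scale's panel: 0 up, 0.004 pressed to its stop. Centre of its top in the scale's frame: x -132 mm, y 54 mm, z 59 mm. Stands 8 mm out of the panel, tilted 8 degrees to the robot. Spring: moves at 1.4 N, fully down at 4.5 N.
- key_onedot (a joint): Travel in m of the bisque-firing rate key: 18 mm square with ONE dot on it, the second from the left of the four grey keys in one row along y on the scale's panel: 0 up, 0.004 pressed to its stop. Centre of its top in the scale's frame: x -132 mm, y 18 mm, z 59 mm. Stands 8 mm out of the panel, tilted 8 degrees to the robot. Spring: moves at 1.4 N, fully down at 4.5 N.
- key_twodot (a joint): Travel in m of the glaze-firing rate key: 18 mm square with TWO dots on it, the third from the left of the four grey keys in one row along y on the scale's panel: 0 up, 0.004 pressed to its stop. Centre of its top in the scale's frame: x -132 mm, y -18 mm, z 59 mm. Stands 8 mm out of the panel, tilted 8 degrees to the robot. Spring: moves at 1.4 N, fully down at 4.5 N.
- key_print (a joint): Travel in m of the print key: oblong, 30 mm wide along y by 18 mm, the rightmost (-y) of the four grey keys in one row along y on the scale's panel: 0 up, 0.004 pressed to its stop. Centre of its top in the scale's frame: x -132 mm, y -56 mm, z 59 mm. Stands 8 mm out of the panel, tilted 8 degrees to the robot. Spring: moves at 1.4 N, fully down at 4.5 N.
- bell_top (a point): Centre of the top of the bell's plunger head, a steel disc 18 mm across and 7 mm thick over the dome of a fixed desk bell (black base 86 mm across on the table, steel dome 80 mm across and 44 mm high), 59 mm above the table when up.
- bell_plunger (a joint): Travel of the bell's plunger in m: 0 up, 0.006 pressed down to its stop. A spring returns it; fully down at 5 N.
- pot_a: Small paint pot with a white lid, 45 mm across, 30 mm high, 0.09 kg, standing loose among the things; origin at the centre of its underside. To be left alone.
- pot_b: Small paint pot with a white lid, 45 mm across, 30 mm high, 0.09 kg, standing loose among the things; origin at the centre of its underside. To be left alone.
- pot_c: Small paint pot with a white lid, 45 mm across, 30 mm high, 0.09 kg, standing loose among the things; origin at the centre of its underside. To be left alone.
- pot_d: Small paint pot with a white lid, 45 mm across, 30 mm high, 0.09 kg, standing loose among the things; origin at the centre of its underside. To be left alone.
- pot_e: Small paint pot with a white lid, 45 mm across, 30 mm high, 0.09 kg, standing loose among the things; origin at the centre of its underside. To be left alone.

How it is judged:
By the outcome, as a careful person would: the job done as asked, in the order asked, and still so for the second after the job is handed in, with the robot touching nothing.
Of plaque_a, plaque_b, plaque_c, tile_a, tile_b only 3 to 5 are there at a start; the rules pass over those that are not, and their reading is None.
At some moment in a run one of plaque_a, plaque_b, plaque_c, tile_a, tile_b may be knocked a few centimetres aside while the robot is not near it.
Once in a run the grip may slacken for a moment while it holds something.
It also fails if it takes over 210 s, if anything falls off the work surface, if the arm or the gripper's body presses on something with over 40 N, if the wrist force passes 120 N, or if a joint passes its speed limit or range.

## Working session

There is one attempt and no reset: what is moved stays moved. The work goes in short steps, each a Python script; the robot and the scene stay as the last script left them, time stands still between calls to the robot, and variables do not carry over. Pictures are saved under pics/ and viewed, and the job is handed in when it is done.

```bash
mkdir -p pics; ls; python3 - <<'E'
from rig import env
import cv2
for n in("scene","top"):
    im=env.read_camera(n); cv2.imwrite(f"pics/{n}0.png",cv2.resize(im[:,:,::-1],(800,600),interpolation=cv2.INTER_CUBIC))
    cv2.imwrite(f"pics/raw_{n}0.png",im[:,:,::-1])
    print(env.camera_params(n))
o=env.get_obs();print(o["t"],o["force"],env.tip_reach,o["grip_width"],o["ee_rot"])
E
```

```text
pics
{'fx': 438.72888979431474, 'fy': 438.72888979431474, 'cx': 253.14284899867994, 'cy': 196.43231718630796, 'D': array([-0.05906285,  0.        ,  0.        ,  0.        ,  0.        ]), 'rvec': array([ 1.64067405,  2.05798766, -0.73762269]), 'tvec': array([ 0.13010583, -0.35025527,  1.55913912])}
{'fx': 474.1819241743626, 'fy': 474.1819241743626, 'cx': 254.44028397341262, 'cy': 189.06014840726783, 'D': array([-0.15886843,  0.        ,  0.        ,  0.        ,  0.        ]), 'rvec': array([ 2.19513064, -2.13107708,  0.1181001 ]), 'tvec': array([0.00882165, 0.54241922, 1.28618771])}
0.1 [0.13139684 0.60798447 0.29095383] 0.011 0.08499128058604348 [[-3.22051540e-01 -9.46721998e-01 -5.14057937e-04]
 [-9.46720106e-01  3.22051927e-01 -1.89642801e-03]
 [ 1.96094346e-03 -1.24078576e-04 -9.99998070e-01]]
```

View pics/top0.png

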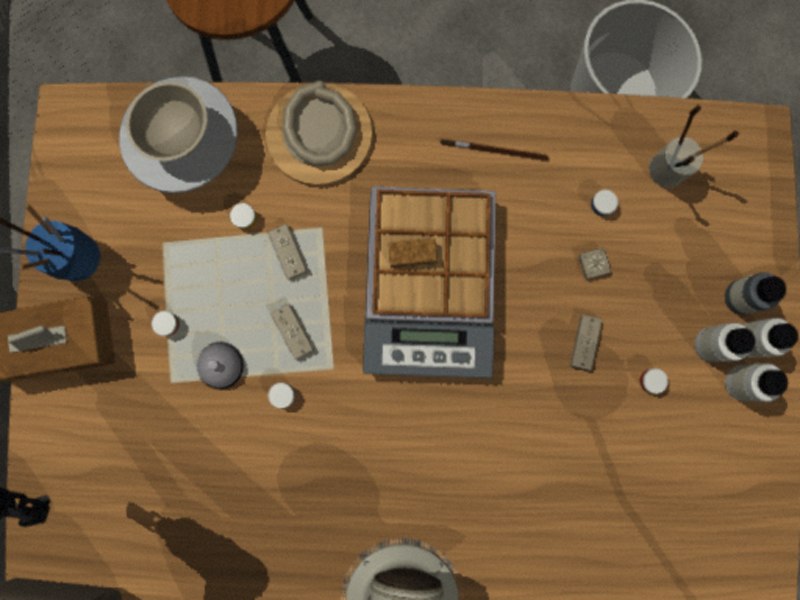

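View pics/scene0.png

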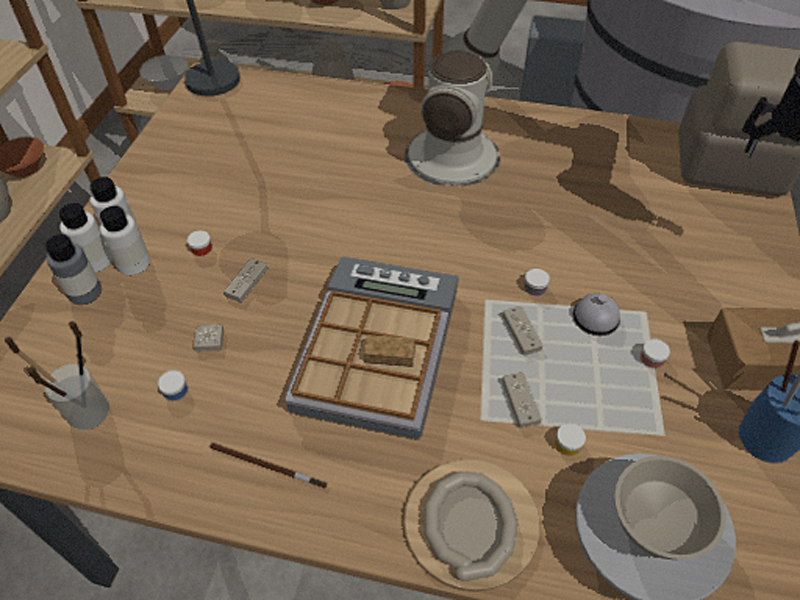

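The top view shows three plaques, at about (287,252), (291,330) and (587,342), and one tile at (596,264). The block is in the middle long compartment and the bell is at (220,365). I'll enlarge crops to read positions.

```bash
cat > h.py <<'E'
import numpy as np, cv2
from rig import env
def cam(n):
    p=env.camera_params(n); K=np.array([[p["fx"],0,p["cx"]],[0,p["fy"],p["cy"]],[0,0,1]])
    return K,np.array(p["D"]),np.array(p["rvec"]),np.array(p["tvec"])
def px2w(n,uv,z):
    K,D,r,t=cam(n); R=cv2.Rodrigues(r)[0]
    q=cv2.undistortPoints(np.array(uv,float).reshape(-1,1,2),K,D).reshape(-1,2)
    d=np.c_[q,np.ones(len(q))]@R; c=-R.T@t
    s=(z-c[2])/d[:,2]; return c+s[:,None]*d
def w2px(n,P):
    K,D,r,t=cam(n); return cv2.projectPoints(np.array(P,float).reshape(-1,1,3),r,t,K,D)[0].reshape(-1,2)
def crop(n,name,x0,y0,w,h,k,im=None):
    if im is None: im=env.read_camera(n)[:,:,::-1]
    c=cv2.resize(im[y0:y0+h,x0:x0+w],None,fx=k,fy=k,interpolation=cv2.INTER_CUBIC)
    for i in range(0,w,10):
        L=10 if i%50 else 22
        cv2.line(c,(i*k,0),(i*k,L),(0,255,255),1)
        if i%50==0: cv2.putText(c,str(x0+i),(i*k+2,20),0,.4,(0,0,255),1)
    for i in range(0,h,10):
        L=10 if i%50 else 22
        cv2.line(c,(0,i*k),(L,i*k),(0,255,255),1)
        if i%50==0: cv2.putText(c,str(y0+i),(2,i*k+12),0,.4,(0,0,255),1)
    cv2.imwrite("pics/"+name,c)
def down(yaw): # tool x axis at angle yaw in world, z down
    c,s=np.cos(yaw),np.sin(yaw)
    return np.array([[c,s,0],[s,-c,0],[0,0,-1.]])
E
python3 - <<'E'
from h import *
im=cv2.imread("pics/raw_top0.png")
crop("top","c1.png",95,125,130,140,4,im)
crop("top","c2.png",225,110,100,140,4,im)
crop("top","c3.png",350,110,90,150,4,im)
E
```

```text
(no output)
```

View pics/c1.png

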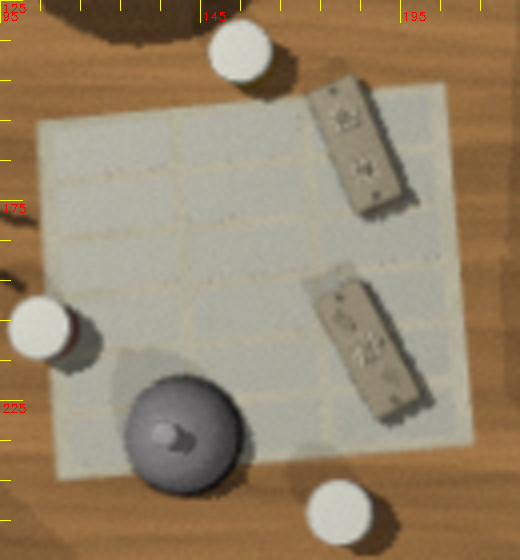

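View pics/c2.png

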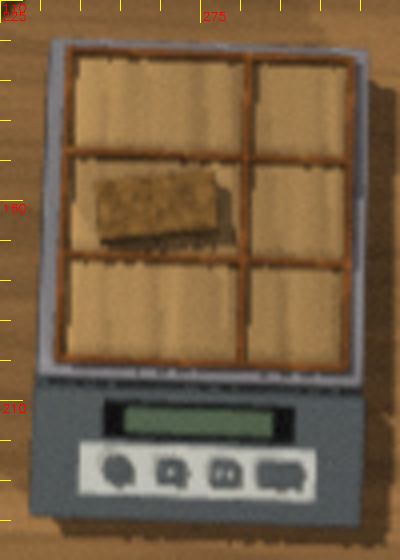

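View pics/c3.png

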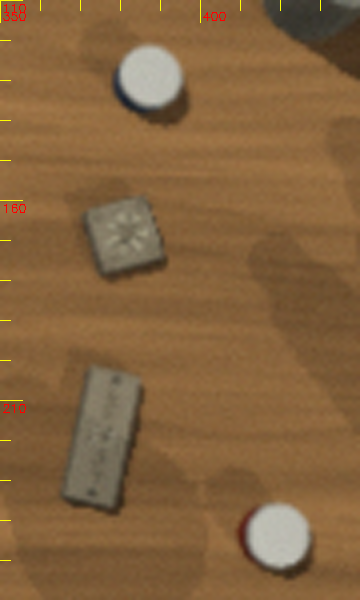

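```bash
cat > pose.py <<'E'
from h import *
from scipy.optimize import least_squares
def P(l,x0,y0,k=4): return [((x)/k+x0,(y)/k+y0) for x,y in l]
def fitpose(n,uv,model,z):
    W=px2w(n,uv,z)[:,:2]; M=np.array(model)
    f=lambda p:((M@np.array([[np.cos(p[2]),np.sin(p[2])],[-np.sin(p[2]),np.cos(p[2])]])+p[:2])-W).ravel()
    c=W.mean(0); best=min((least_squares(f,[c[0],c[1],a]) for a in (0,.8,1.6,-.8,-1.6)),key=lambda r:r.cost)
    return best.x, np.sqrt(2*best.cost/len(W))
E
python3 - <<'E'
from pose import *
tray=P([(69,50),(248,54),(352,57),(67,153),(246,157),(349,160),(63,256),(244,262),(347,264),(60,357),(240,364),(344,366)],225,110)
m=[(x,y) for x in(.1065,.0355,-.0355,-.1065) for y in(.097,-.026,-.097)]
print("tray",fitpose("top",tray,m,.069))
keys=P([(118,471),(171,472),(224,473),(281,475)],225,110)
print("keys",fitpose("top",keys,[(-.132,.054),(-.132,.018),(-.132,-.018),(-.132,-.056)],.059))
def rect(name,l,x0,y0,a,b,z):
    W=px2w("top",P(l,x0,y0),z)[:,:2]; r=cv2.minAreaRect((W*1000).astype(np.float32)); 
    e=[np.linalg.norm(W[i]-W[(i+1)%4]) for i in range(4)]
    d=(W[2]-W[1]+W[3]-W[0]); print(name,W.mean(0).round(4),np.round(e,3),"yaw long",np.arctan2(d[1],d[0]).round(3))
rect("P1",[(307,92),(350,75),(402,196),(362,212)],95,125,0,0,.018)
rect("P2",[(314,306),(358,279),(425,397),(384,418)],95,125,0,0,.018)
rect("P3",[(92,367),(143,380),(116,510),(62,495)],350,110,0,0,.018)
rect("T",[(83,212),(146,196),(165,260),(104,276)],350,110,0,0,.018)
rect("block",[(97,190),(213,170),(217,228),(102,240)],225,110,0,0,.086)
print("bell",px2w("top",P([(165,434)],95,125),.059))
for n,uv,x0,y0 in(("far l",(241,50),95,125),("left",(38,327),95,125),("near",(339,512),95,125),("fr",(150,77),350,110),("nr",(279,536),350,110)):
    print("pot",n,px2w("top",P([uv],x0,y0),.03)[0,:2].round(3))
im=cv2.imread("pics/raw_scene0.png")
crop("scene","s1.png",180,160,120,120,6,im)
crop("scene","s2.png",300,170,130,120,6,im)
crop("scene","s3.png",90,140,110,120,5,im)
E
```

```text
tray (array([ 0.61397461, -0.03325098, -0.00061938]), np.float64(0.0012514154430344879))
keys (array([ 0.56628977, -0.03165051,  0.00447696]), np.float64(0.00028717655545120276))
P1 [0.6177 0.2274] [0.033 0.095 0.03  0.096] yaw long -2.681
P2 [0.4719 0.21  ] [0.036 0.096 0.032 0.093] yaw long -2.562
P3 [ 0.4674 -0.3191] [0.038 0.094 0.04  0.093] yaw long 2.927
T [ 0.6115 -0.3342] [0.048 0.048 0.046 0.048] yaw long -2.836
block [6.1e-01 4.0e-04] [0.079 0.039 0.077 0.034] yaw long -3.033
bell [[0.40771942 0.34226715 0.059     ]]
pot far l [0.681 0.31 ]
pot left [0.479 0.445]
pot near [0.359 0.225]
pot fr [ 0.725 -0.351]
pot nr [ 0.401 -0.443]
```

View pics/s1.png

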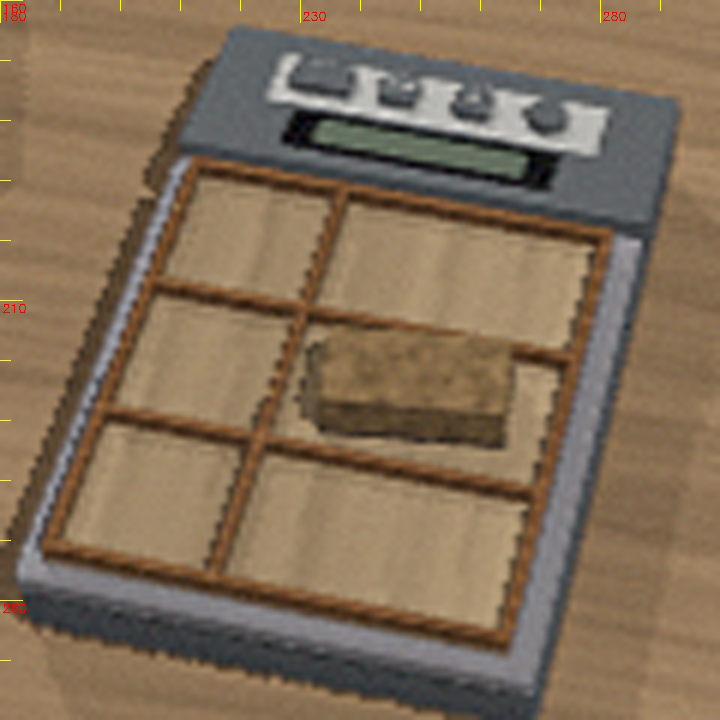

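View pics/s2.png

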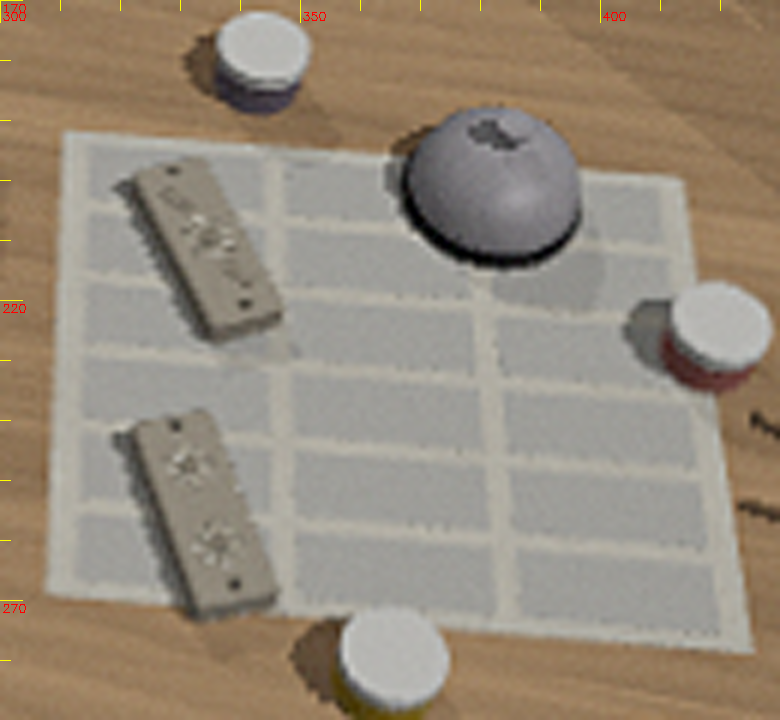

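View pics/s3.png

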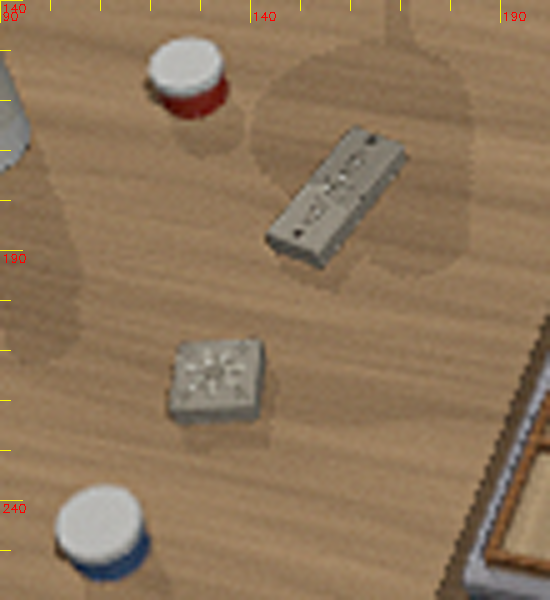

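```bash
python3 - <<'E'
from pose import *
S=lambda l,x0,y0,k=6:P(l,x0,y0,k)
tr=S([(195,163),(342,188),(608,237),(155,287),(303,312),(575,358),(106,411),(260,443),(537,491),(47,550),(215,575),(508,642)],180,160)
m=[(x,y) for x in(-.1065,-.0355,.0355,.1065) for y in(-.097,-.026,.097)]
print("tray",fitpose("scene",tr,m,.069))
print("keys",fitpose("scene",S([(549,113),(475,98),(401,86),(325,71)],180,160),[(-.132,.054),(-.132,.018),(-.132,-.018),(-.132,-.056)],.059))
print("bell",px2w("scene",S([(497,133)],300,170),.059))
def rect(name,l,x0,y0,k,z=.018):
    W=px2w("scene",P(l,x0,y0,k),z)[:,:2]
    e=[np.linalg.norm(W[i]-W[(i+1)%4]) for i in range(4)]
    d=(W[2]-W[1]+W[3]-W[0]); print(name,W.mean(0).round(4),np.round(e,3),"yaw",np.arctan2(d[1],d[0]).round(3))
rect("P2",[(132,173),(200,157),(281,316),(214,329)],300,170,6)
rect("P1",[(131,425),(205,410),(274,593),(199,608)],300,170,6)
rect("P3",[(356,126),(407,152),(322,257),(267,235)],90,140,5)
rect("T",[(178,342),(262,339),(261,406),(170,406)],90,140,5)
rect("block",[(322,345),(510,342),(508,410),(324,400)],180,160,6,.086)
for n,uv,x0,y0,k in(("far l",(394,650),300,170,6),("left",(721,325),300,170,6),("near",(264,47),300,170,6),("fr",(100,522),90,140,5),("nr",(187,66),90,140,5)):
    print("pot",n,px2w("scene",P([uv],x0,y0,k),.03)[0,:2].round(3))
o=env.get_obs(); print(o["t"])
E
```

```text
tray (array([ 6.19717205e-01, -3.19276559e-02, -8.10183036e-05]), np.float64(0.002105302027252246))
keys (array([ 0.56966711, -0.03441555, -0.02347399]), np.float64(0.0004016688997340495))
bell [[0.42007082 0.33317807 0.059     ]]
P2 [0.48   0.2108] [0.035 0.097 0.032 0.095] yaw 0.517
P1 [0.6233 0.2254] [0.034 0.094 0.033 0.094] yaw 0.435
P3 [ 0.4749 -0.3146] [0.04  0.091 0.039 0.096] yaw -0.22
T [ 0.6168 -0.3326] [0.048 0.047 0.051 0.045] yaw 0.343
block [0.6185 0.0015] [0.08  0.035 0.078 0.029] yaw 0.232
pot far l [0.682 0.31 ]
pot left [0.486 0.442]
pot near [0.364 0.224]
pot fr [ 0.73  -0.349]
pot nr [ 0.407 -0.439]
0.1
```

```bash
sed -i 's|return \[((x)/k+x0,(y)/k+y0)|return [((x+.5)/k-.5+x0,(y+.5)/k-.5+y0)|' pose.py; python3 - <<'E'
from pose import *
crop("top","b1.png",115,210,50,45,14,cv2.imread("pics/raw_top0.png"))
crop("scene","b2.png",360,180,50,40,14,cv2.imread("pics/raw_scene0.png"))
m=[(x,y) for x in(.1065,.0355,-.0355,-.1065) for y in(.097,-.026,-.097)]
tray=P([(69,50),(248,54),(352,57),(67,153),(246,157),(349,160),(63,256),(244,262),(347,264),(60,357),(240,364),(344,366)],225,110)
print("tray",fitpose("top",tray,m,.069))
tr=P([(195,163),(342,188),(608,237),(155,287),(303,312),(575,358),(106,411),(260,443),(537,491),(47,550),(215,575),(508,642)],180,160,6)
m=[(x,y) for x in(-.1065,-.0355,.0355,.1065) for y in(-.097,-.026,.097)]
print("tray",fitpose("scene",tr,m,.069))
km=[(-.132,.054),(-.132,.018),(-.132,-.018),(-.132,-.056)]
print(fitpose("top",P([(118,471),(171,472),(224,473),(281,475)],225,110),km,.059))
print("keys",fitpose("scene",P([(549,113),(475,98),(401,86),(325,71)],180,160,6),km,.059))
E
```

```text
tray (array([ 6.14977038e-01, -3.22068914e-02, -5.77283088e-04]), np.float64(0.0012483513645570835))
tray (array([ 6.18670395e-01, -3.33178026e-02,  2.20695782e-04]), np.float64(0.002048388403088278))
(array([ 0.5672701 , -0.03060947,  0.00450673]), np.float64(0.0002865009508473729))
keys (array([ 0.56837527, -0.03596205, -0.0236493 ]), np.float64(0.0004083232884181268))
```

View pics/b1.png

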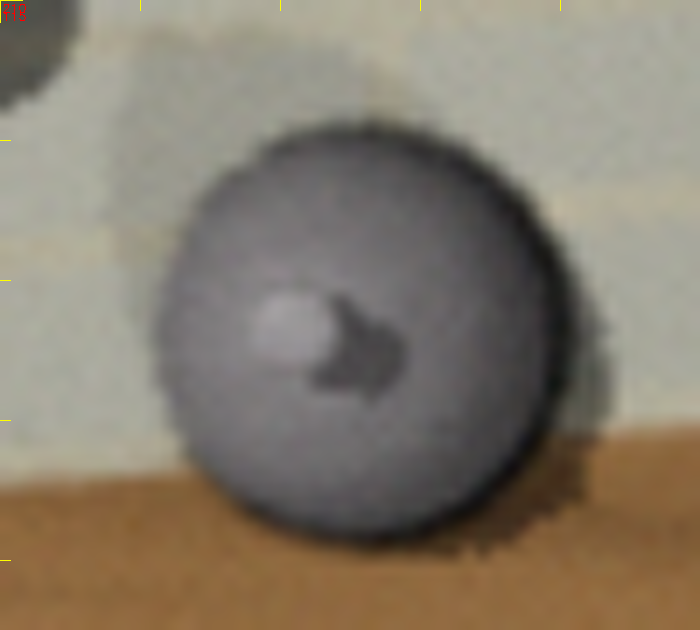

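View pics/b2.png

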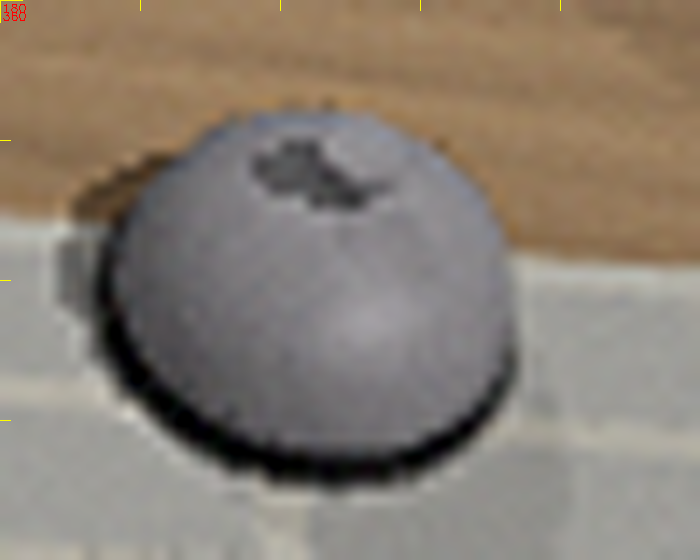

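```bash
cat >> h.py <<'E'
def besty(x,y,z,yaw,sym=np.pi):
    c=[]
    for k in range(-3,4):
        q=env.ik(np.array([x,y,z]),down(yaw+k*sym))
        if q is not None: c.append((abs(q[5])+ .3*abs(q[5]-env.get_obs()["qpos"][5]),yaw+k*sym))
    return min(c)[1]
def st(msg=""):
    o=env.get_obs(); print(msg,"t%.1f"%o["t"],o["tool_pos"].round(4),"F",o["force"].round(1),"w%.4f"%o["grip_width"],"q6 %.2f"%o["qpos"][5],flush=True)
E
python3 - <<'E'
from pose import *
a=px2w("top",P([(294,329)],115,210,14),.059)[0]; b=px2w("scene",P([(372,148)],360,180,14),.059)[0]; print("bell",a,b)
x,y=.43,.02   # bare table ahead of the scale? scale front is x .405
x,y=.36,.0
yw=besty(x,y,.1,0)
env.movep(np.array([x,y,.10]),down(yw))
st("above")
for w in (.05,.0):
    env.grip(w); env.servo_line(np.array([x,y,.035]))
    r=env.servo_line(np.array([x,y,-.005]),max_speed=.03,stop_force=3); st(f"touch {w} {r}")
    env.servo_line(np.array([x,y,.10]))
st()
E
```

```text
bell [0.40890455 0.3443108  0.059     ] [0.4105662  0.34176995 0.059     ]
above t2.4 [0.3607 0.0007 0.1002] F [ 0.2 -0.3  0.1] w0.0854 q6 -0.46
touch 0.05 True t4.1 [0.3603 0.     0.0158] F [-2.9 -0.7 10.3] w0.0496 q6 -0.46
touch 0.0 True t6.8 [0.36  0.    0.011] F [-0.6  0.2 10.1] w0.0005 q6 -0.46
 t7.5 [ 3.593e-01 -2.000e-04  9.920e-02] F [-0.3  0.8 -0.5] w-0.0002 q6 -0.46
```

```bash
python3 - <<'E'
from pose import *
x,y=.36,.0
yw=besty(x,y,.1,np.pi/2)
env.movep(np.array([x,y,.05]),down(yw))
env.grip(.045)
r=env.servo_line(np.array([x,y,-.005]),max_speed=.03,stop_force=3); st(f"touch {r}")
env.servo_line(np.array([x,y,.10]));st()
E
```

```text
touch True t10.7 [ 0.36   -0.      0.0088] F [-1.9  1.   8.9] w0.0453 q6 1.11
 t11.4 [ 3.594e-01 -2.000e-04  9.940e-02] F [0.9 0.3 0.1] w0.0452 q6 1.11
```

```bash
cat >> h.py <<'E'
def over(x,y,z,yaw): env.movep(np.array([x,y,z]),down(yaw))
def line(x,y,z,v=.15,sf=None): return env.servo_line(np.array([x,y,z]),max_speed=v,stop_force=sf)
E
python3 - <<'E'
from h import *
x,y=.614,.001
yw=besty(x,y,.2,.10)
env.grip(.07)
over(x,y,.18,yw); st("over")
crop("top","g1.png",225,110,100,140,4)
line(x,y,.081,.1); st("down")
env.grip(.02,40); st("gripped")
line(x,y,.18); st("up")
crop("top","g2.png",225,110,100,140,4)
E
```

```text
over t13.0 [0.6131 0.001  0.1793] F [-0.5 -0.7 -0.1] w0.0697 q6 -0.16
down t14.2 [0.6146 0.0011 0.0818] F [0.2 0.3 1.1] w0.0703 q6 -0.16
gripped t14.6 [0.6146 0.0011 0.0818] F [-0.6  0.2  4.1] w0.0391 q6 -0.16
up t15.4 [0.6131 0.0009 0.1786] F [ 0.3  0.4 -0.8] w0.0391 q6 -0.16
```

View pics/g2.png

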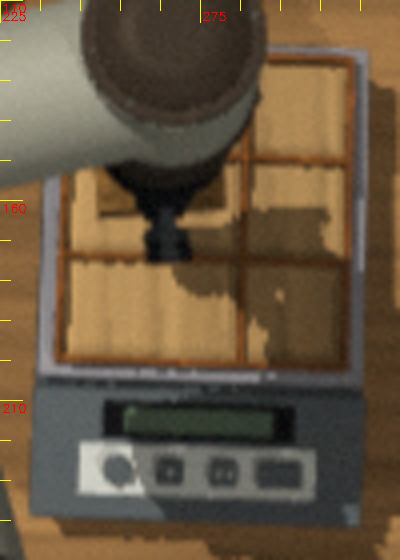

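The grip width is 39 mm, so the block is held, visible under the hand near (265,158). Next I'll put it down and press tare.

```bash
cat >> h.py <<'E'
KEYR=None
SO=np.array([.5675,-.033]) # scale origin
def press(ky,approach=.03,over_force=9):
    th=np.deg2rad(8)
    # key normal tilts toward robot (-x): n=(-sin,0,cos); tool z = -n ; jaws along x
    n=np.array([-np.sin(th),0,np.cos(th)]); zt=-n; xt=np.array([np.cos(th),0,np.sin(th)])
    best=None
    for s in(1,-1):
        X=xt*s; R=np.c_[X,np.cross(zt,X),zt]
        q=env.ik(np.array([SO[0]-.132,SO[1]+ky,.15]),R)
        if q is not None and (best is None or abs(q[5])<best[0]): best=(abs(q[5]),R)
    R=best[1]
    top=np.array([SO[0]-.132,SO[1]+ky,.059])
    tcp=lambda d: top+n*(d+env.tip_reach)
    env.movep(tcp(.06),R); env.servo_line(tcp(.012)); st("pre")
    r=env.servo_line(tcp(-.010),max_speed=.015,stop_force=over_force); st(f"pressed {r}")
    o=env.get_obs(); print("depth below nominal top mm",(-(o["tool_pos"]-tcp(0))@n*1000).round(2))
    env.servo_line(tcp(.03)); st("released")
E
python3 - <<'E'
from h import *
x,y=.36,-.18
yw=besty(x,y,.2,0)
over(x,y,.15,yw); line(x,y,.05); line(x,y,.0225,.05); st("down")
env.grip(.06); st("open"); line(x,y,.15)
over(.42,-.05,.16,yw)
env.grip(0,40)
press(.054)
crop("top","k1.png",200,110,240,150,3); crop("scene","k1s.png",180,120,160,160,4)
E
```

```text
down t18.1 [ 0.3599 -0.18    0.0222] F [-0.1  0.2 -0.9] w0.0391 q6 0.06
open t18.4 [ 0.3601 -0.18    0.0225] F [-0.5  0.4  0.7] w0.0598 q6 0.06
pre t21.6 [0.4331 0.0206 0.0822] F [ 0.6 -0.4  0.3] w-0.0002 q6 -0.60
pressed True t22.6 [0.4344 0.021  0.0666] F [-2.6  1.2  7.3] w-0.0001 q6 -0.62
depth below nominal top mm 3.37
released t22.9 [0.43   0.0211 0.0998] F [-0.1 -0.4  0.3] w-0.0002 q6 -0.59
```

View pics/k1.png

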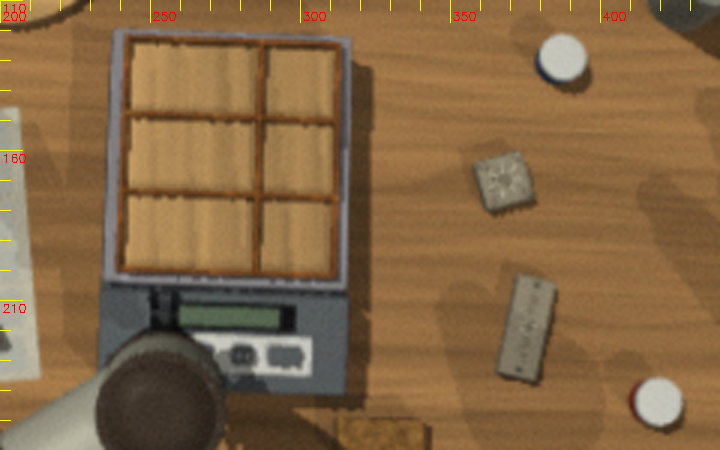

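View pics/k1s.png

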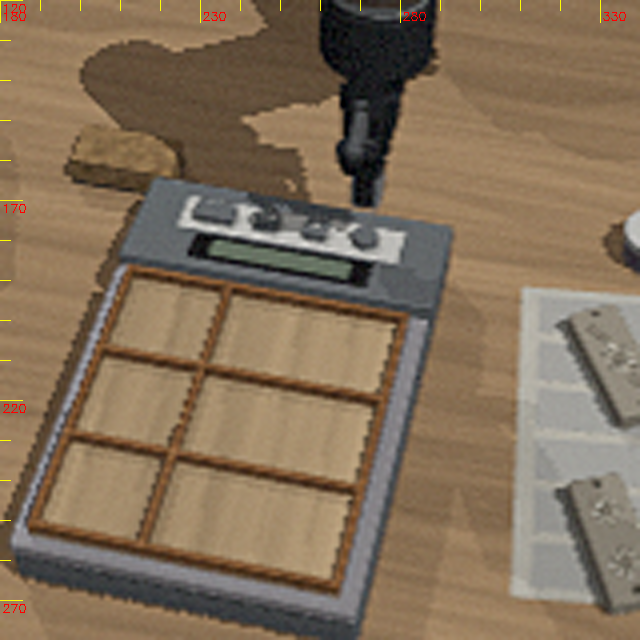

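The tray is empty and the block is on the table clear of the scale. Travel measured only 3.4 mm, so I'll press tare again with more force to be sure it reaches the stop.

```bash
python3 - <<'E'
from h import *
press(.054,over_force=18)
E
```

```text
pre t23.7 [0.4317 0.0206 0.0809] F [-1.1  0.3 -0.3] w0.0003 q6 -0.60
pressed True t24.8 [0.4345 0.021  0.0665] F [-3.6  1.7 10. ] w0.0000 q6 -0.62
depth below nominal top mm 3.43
released t25.1 [0.43   0.0211 0.0998] F [ 0.4 -0.4 -0.4] w0.0003 q6 -0.59
```

```bash
cat >> h.py <<'E'
TR=np.array([.617,-.0325])
SLOT={f"l{i}":(TR[0]+(i-1)*.071,TR[1]+.0355) for i in range(3)}
SLOT.update({f"s{i}":(TR[0]+(i-1)*.071,TR[1]-.0615) for i in range(3)})
def pick(x,y,jaw,sym=np.pi,w=.065,z=.018,f=50):
    yw=besty(x,y,.15,jaw,sym); env.grip(w); over(x,y,.14,yw); line(x,y,.05); line(x,y,z,.08); st("at")
    env.grip(.02,f); st("gripped"); line(x,y,.05,.08); line(x,y,.17); st("lifted")
def place(slot,jaw=0.,sym=np.pi,z=.0795,w=.052,off=(0,0)):
    x,y=SLOT[slot]; x+=off[0]; y+=off[1]
    yw=besty(x,y,.17,jaw,sym); over(x,y,.17,yw); st("above slot"); line(x,y,.10,.12); line(x,y,z,.04); st("in")
    env.grip(w); st("open"); line(x,y,.17); st()
def look(k):
    crop("top",f"{k}t.png",165,105,240,150,3); crop("scene",f"{k}s.png",90,120,320,180,2)
E
python3 - <<'E'
from h import *
pick(.476,.2103,.55+np.pi/2)
crop("scene","p2a.png",180,60,240,240,3)
E
```

```text
at t28.8 [0.4763 0.2105 0.0182] F [0.8 0.7 0.7] w0.0651 q6 1.39
gripped t29.2 [0.4766 0.2108 0.0189] F [-1.2  0.4  5.4] w0.0363 q6 1.39
lifted t30.7 [0.4753 0.2098 0.1688] F [ 0.6 -0.1 -1.7] w0.0365 q6 1.39
```

View pics/p2a.png

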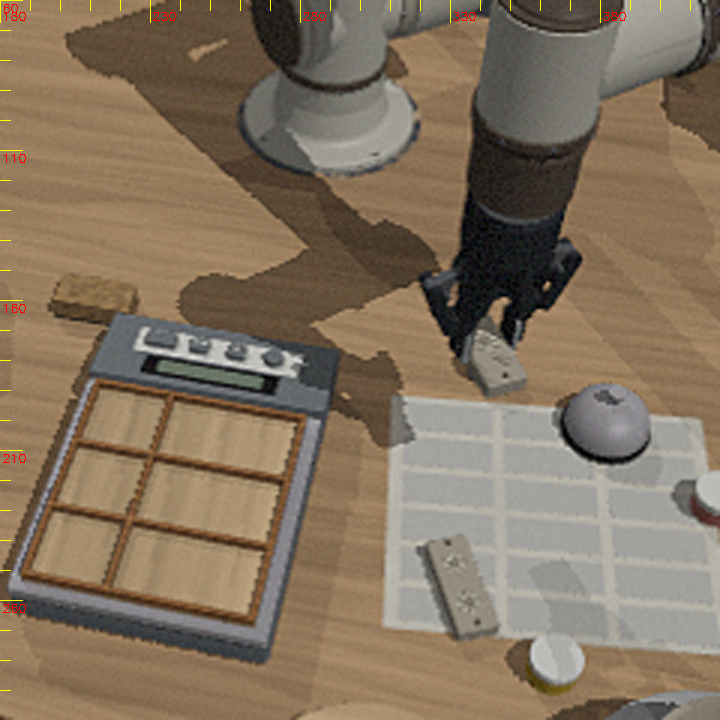

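The plaque is held level, at about (345,179). I'll place it in long0.

```bash
python3 - <<'E'
from h import *
place("l0")
over(.45,.2,.2,besty(.45,.2,.2,.5))
look("p2b")
E
```

```text
above slot t32.2 [0.5459 0.0032 0.1697] F [ 0.4  0.2 -0.9] w0.0364 q6 -0.30
in t33.6 [0.546  0.003  0.0792] F [-0.1 -0.1 -2.6] w0.0365 q6 -0.30
open t33.9 [0.5462 0.003  0.0797] F [ 0.2 -0.2  0.1] w0.0524 q6 -0.30
 t34.6 [0.5453 0.0029 0.1692] F [ 0.2  0.  -0.3] w0.0516 q6 -0.30
```

View pics/p2bt.png

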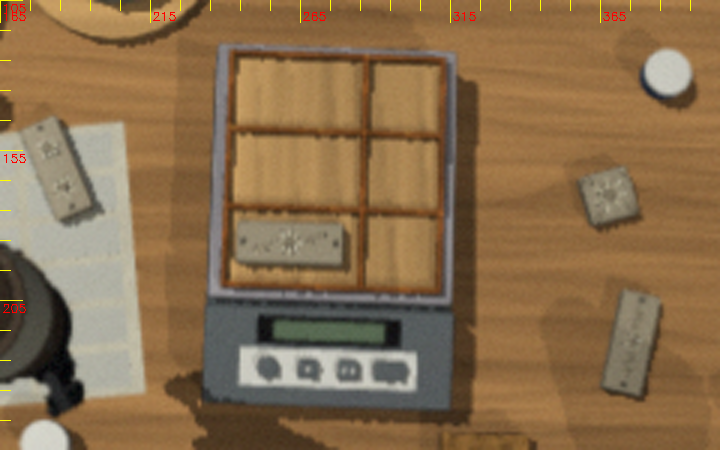

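View pics/p2bs.png

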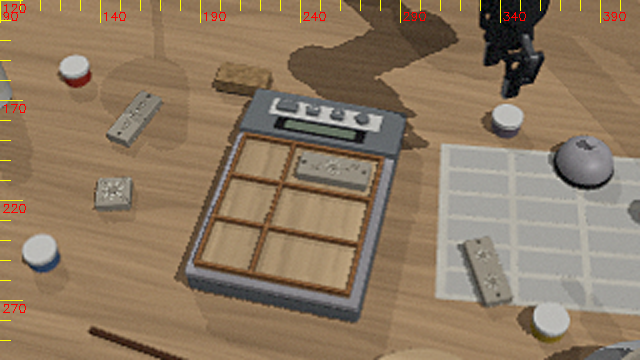

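plaque P2 lies flat inside long0, at about (262,186) in the top view. Nothing else has moved. Next is P1 to long2.

```bash
python3 - <<'E'
from h import *
pick(.6205,.2262,.445+np.pi/2)
place("l2")
w=env.get_obs()
over(.5,.2,.2,besty(.5,.2,.2,.5))
look("p1b")
E
```

```text
at t38.7 [0.6204 0.2261 0.0174] F [-0.4 -0.7  0.2] w0.0650 q6 1.42
gripped t39.1 [0.621  0.2265 0.0188] F [-0.2  0.6  2.4] w0.0363 q6 1.42
lifted t40.6 [0.6197 0.2259 0.1686] F [-0.3 -0.4 -0.8] w0.0365 q6 1.42
above slot t42.0 [0.6879 0.0034 0.1695] F [-0.   0.  -2.1] w0.0366 q6 -0.24
in t43.4 [0.688  0.003  0.0792] F [ 0.2  0.2 -0.7] w0.0366 q6 -0.24
open t43.7 [0.6883 0.003  0.0799] F [-0.1  0.2  0.5] w0.0521 q6 -0.24
 t44.5 [0.6872 0.003  0.169 ] F [-0.1  0.3 -0.1] w0.0516 q6 -0.24
```

View pics/p1bt.png

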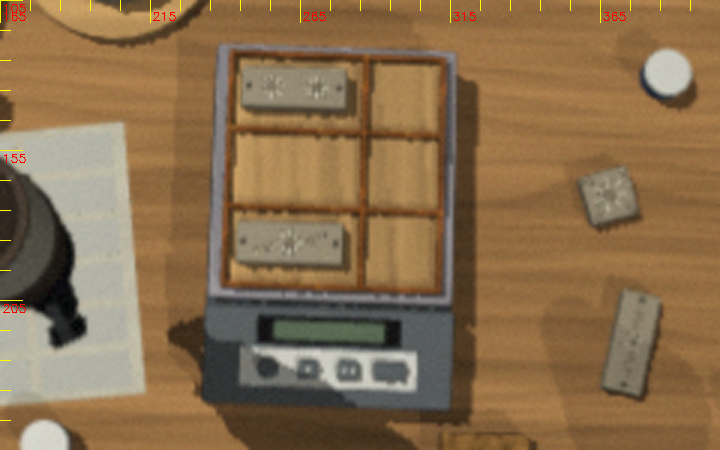

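View pics/p1bs.png

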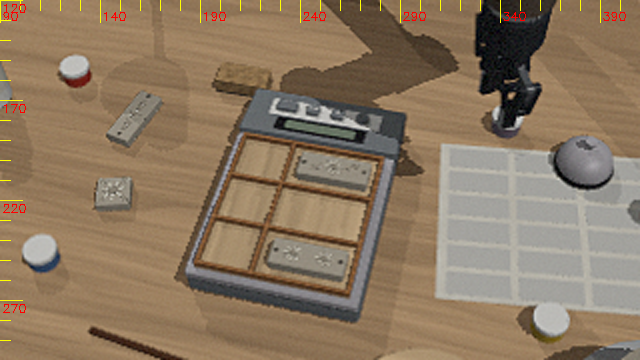

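P1 lies flat in long2, at about (263,134). P3 and the tile are still where they were. Next is P3 to long1.

```bash
python3 - <<'E'
from h import *
over(.45,-.1,.2,besty(.45,-.1,.2,0))
pick(.471,-.317,-.217+np.pi/2)
place("l1")
over(.45,.15,.2,besty(.45,.15,.2,.5))
look("p3b")
E
```

```text
at t49.6 [ 0.4711 -0.3171  0.018 ] F [-0.3 -0.5  0.4] w0.0651 q6 -1.48
gripped t50.0 [ 0.4717 -0.3173  0.019 ] F [-0.8 -0.   3.7] w0.0364 q6 -1.48
lifted t51.5 [ 0.4702 -0.3166  0.1687] F [-0.7 -0.7 -1.1] w0.0365 q6 -1.48
above slot t52.8 [0.6166 0.0023 0.1695] F [-0.3  0.7 -0.3] w0.0365 q6 -0.27
in t54.2 [0.6169 0.003  0.0792] F [-0.3  0.4 -1.5] w0.0363 q6 -0.27
open t54.5 [0.6172 0.003  0.0797] F [-0.4 -0.2  0.4] w0.0522 q6 -0.27
 t55.2 [0.6163 0.003  0.1691] F [-0.8 -0.3 -0.1] w0.0523 q6 -0.27
```

View pics/p3bt.png

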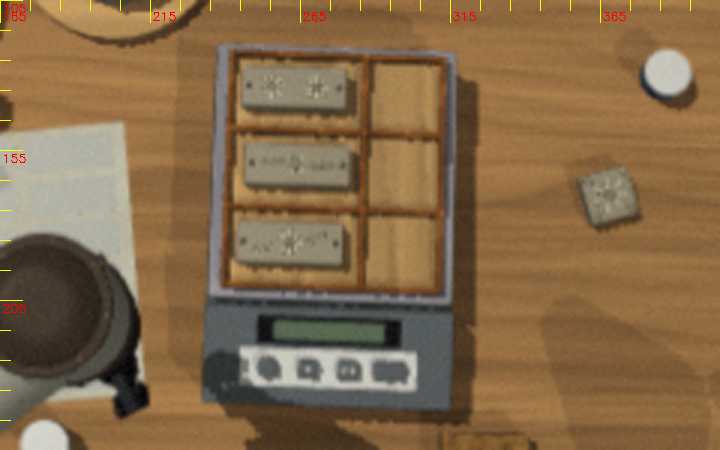

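View pics/p3bs.png

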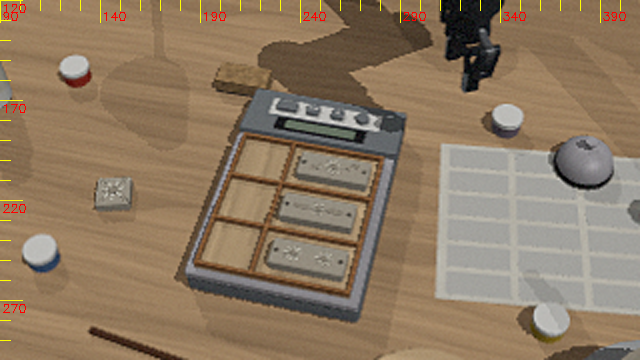

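All three plaques are in. The tile is unmoved at about (367,170) and goes to square1.

```bash
python3 - <<'E'
from h import *
over(.45,-.1,.2,besty(.45,-.1,.2,0))
pick(.614,-.3335,.32,np.pi/2,w=.07)
place("s1",0,np.pi,w=.060,off=(0,0))
over(.40,-.08,.2,besty(.40,-.08,.2,0))
look("t1b")
E
```

```text
at t60.0 [ 0.6138 -0.3336  0.0173] F [ 0.5  0.  -0.1] w0.0700 q6 0.59
gripped t60.5 [ 0.6141 -0.3335  0.0182] F [ 1.  -0.5 -0.1] w0.0199 q6 0.59
lifted t62.0 [ 0.6133 -0.3331  0.1685] F [-0.7 -0.6  0.1] w0.0198 q6 0.59
above slot t62.9 [ 0.617  -0.0946  0.1695] F [-0.1 -0.2 -0.2] w0.0203 q6 -0.11
in t64.3 [ 0.6171 -0.094   0.0794] F [0.4 0.6 0.7] w0.0198 q6 -0.11
open t64.8 [ 0.617  -0.094   0.0796] F [0.4 0.4 0.4] w0.0597 q6 -0.11
 t65.5 [ 0.6163 -0.0939  0.1691] F [ 0.3 -0.4 -0.4] w0.0604 q6 -0.11
```

View pics/t1bt.png

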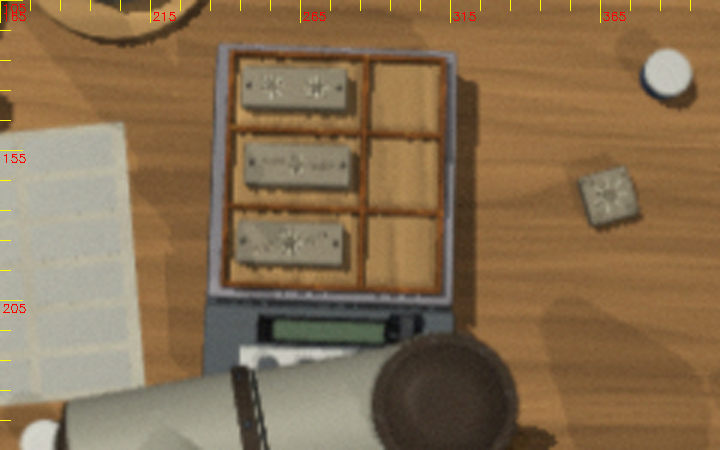

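View pics/t1bs.png

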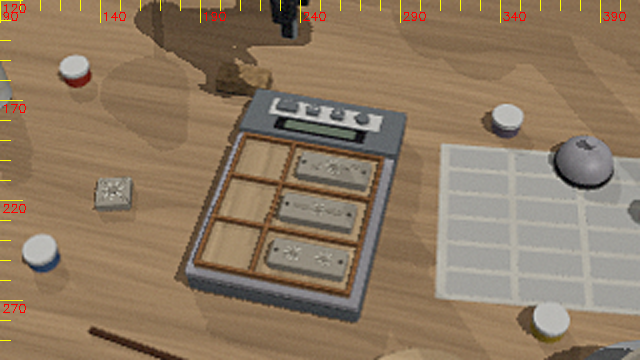

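The grip closed to 20 mm on nothing. Comparing pictures, the tile had been knocked about 35 mm, from column 381 to column 368 in the top view, before I went for it. I'll measure it again.

```bash
python3 - <<'E'
from h import *
crop("top","tt.png",350,150,40,40,15); crop("scene","ts.png",125,195,45,40,14)
E
```

```text
(no output)
```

View pics/tt.png

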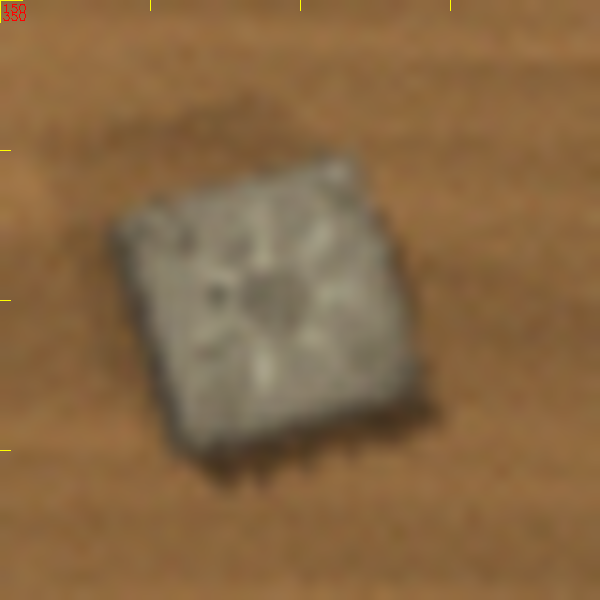

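View pics/ts.png

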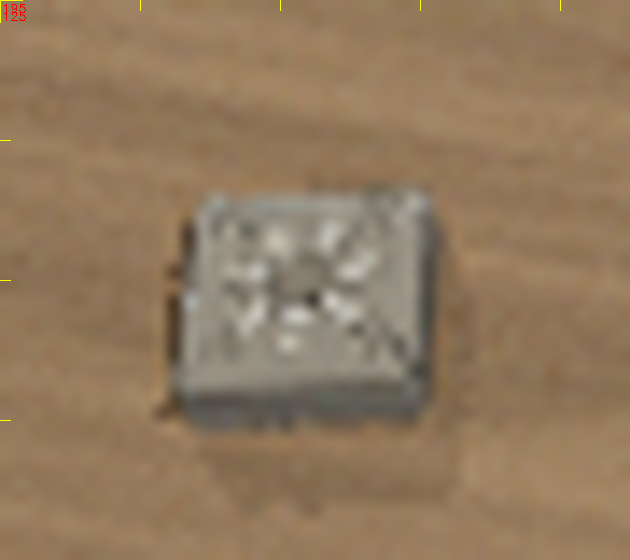

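```bash
python3 - <<'E'
from pose import *
def rect(n,l,x0,y0,k,z=.018):
    W=px2w(n,P(l,x0,y0,k),z)[:,:2]
    e=[np.linalg.norm(W[i]-W[(i+1)%4]) for i in range(4)]
    d=(W[2]-W[1]+W[3]-W[0]); print(n,W.mean(0).round(4),np.round(e,3),"yaw",np.arctan2(d[1],d[0]).round(3))
    return W.mean(0)
a=rect("top",[(118,220),(350,160),(420,390),(185,442)],350,150,15)
b=rect("scene",[(200,200),(428,200),(422,385),(180,390)],125,195,14)
c=(a+b)/2; print(c)
crop("top","_.png",350,150,40,40,4)
pick(c[0],c[1],.285,np.pi/2,w=.07)
E
```

```text
top [ 0.6081 -0.2944] [0.047 0.046 0.047 0.044] yaw -2.843
scene [ 0.6116 -0.2958] [0.046 0.046 0.048 0.047] yaw 0.325
[ 0.60983511 -0.29509373]
at t69.4 [ 0.6096 -0.2951  0.0174] F [ 0.7 -0.3 -0.3] w0.0698 q6 0.50
gripped t69.8 [ 0.6105 -0.2953  0.0189] F [0.1 0.3 2.1] w0.0460 q6 0.50
lifted t71.2 [ 0.6091 -0.2948  0.1686] F [ 0.5 -0.1 -1.8] w0.0461 q6 0.50
```

```bash
python3 - <<'E'
from h import *
place("s1",0,np.pi,w=.060)
over(.45,.2,.2,besty(.45,.2,.2,0))
look("t2b")
E
```

```text
above slot t72.1 [ 0.6169 -0.0945  0.1694] F [-0.6 -0.2 -1.8] w0.0461 q6 -0.11
in t73.5 [ 0.617  -0.0939  0.0793] F [-0.5 -0.1 -0.6] w0.0457 q6 -0.11
open t73.8 [ 0.6172 -0.094   0.0797] F [ 0.  -0.  -0.4] w0.0599 q6 -0.11
 t74.5 [ 0.6163 -0.0939  0.1691] F [ 0.3  0.  -0.4] w0.0598 q6 -0.11
```

View pics/t2bt.png

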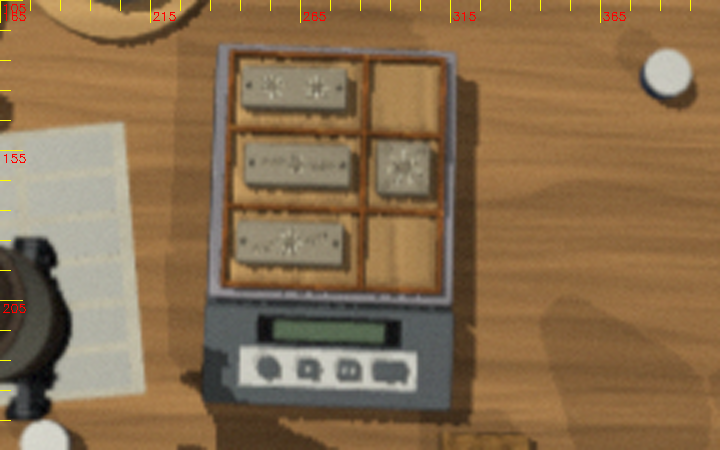

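View pics/t2bs.png

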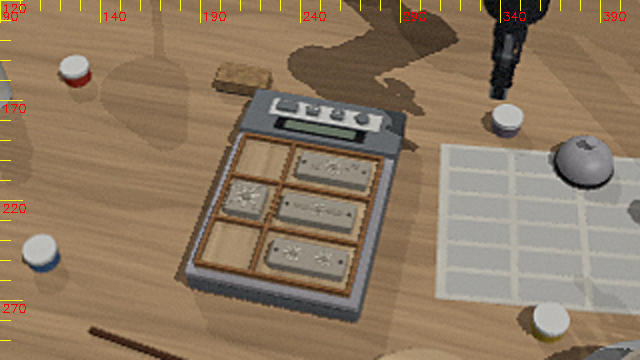

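All four pieces lie flat, each in its own compartment. Now the two-dot key, then print.

```bash
python3 - <<'E'
from h import *
over(.42,-.05,.18,besty(.42,-.05,.18,0)); env.grip(0,40)
press(-.018,over_force=18)
press(-.056,over_force=18)
env.servo_line(np.array([.42,-.06,.2]))
E
```

```text
pre t78.3 [ 0.4338 -0.0507  0.0827] F [ 0.7 -0.8  0.1] w0.0002 q6 -0.36
pressed True t79.4 [ 0.4344 -0.051   0.0666] F [-4.3  1.3  8.5] w-0.0001 q6 -0.38
depth below nominal top mm 3.36
released t79.7 [ 0.43   -0.0509  0.0998] F [-0.7  0.2 -0.2] w-0.0001 q6 -0.36
pre t80.5 [ 0.4317 -0.0887  0.0808] F [-0.1  0.5 -0.2] w-0.0001 q6 -0.24
pressed True t81.5 [ 0.4345 -0.089   0.0666] F [-1.6  0.9  8.4] w0.0004 q6 -0.24
depth below nominal top mm 3.31
released t81.9 [ 0.43   -0.0889  0.0998] F [-0.5 -0.1 -0.9] w-0.0001 q6 -0.23
```

```bash
python3 - <<'E'
from h import *
x,y=.4097,.343
yw=besty(x,y,.15,0)
over(x,y,.16,yw); line(x,y,.082); st("pre")
crop("scene","bs.png",330,130,100,100,6)
r=line(x,y,.055,.015,18); st(f"pressed {r}")
line(x,y,.16); st("rel")
E
```

```text
pre t84.9 [0.4104 0.3431 0.0827] F [0.1 0.1 0.1] w-0.0002 q6 -1.00
pressed True t86.2 [0.4097 0.343  0.0641] F [-1.2 -0.4  5.9] w0.0003 q6 -1.00
rel t87.0 [0.4092 0.3424 0.1589] F [-0.6 -0.6 -1. ] w-0.0003 q6 -1.00
```

View pics/bs.png

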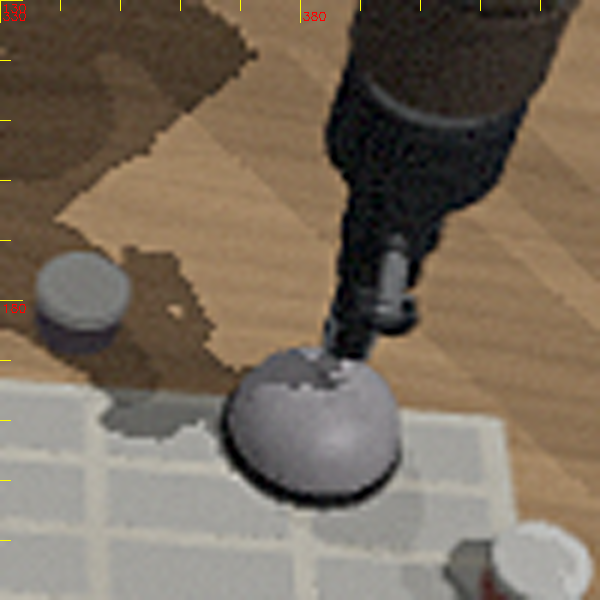

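The bell's tip went to z = 53 mm, which is its 6 mm stop. I'll take a last look before handing in.

```bash
python3 - <<'E'
from h import *
line(.4097,.343,.22)
a=env.read_camera("top");cv2.imwrite("pics/end.png",cv2.resize(a[:,:,::-1],(800,600)))
st()
E
```

```text
t87.6 [0.409  0.3423 0.2182] F [-0.4 -0.4 -0.2] w-0.0001 q6 -1.00
```

View pics/end.png

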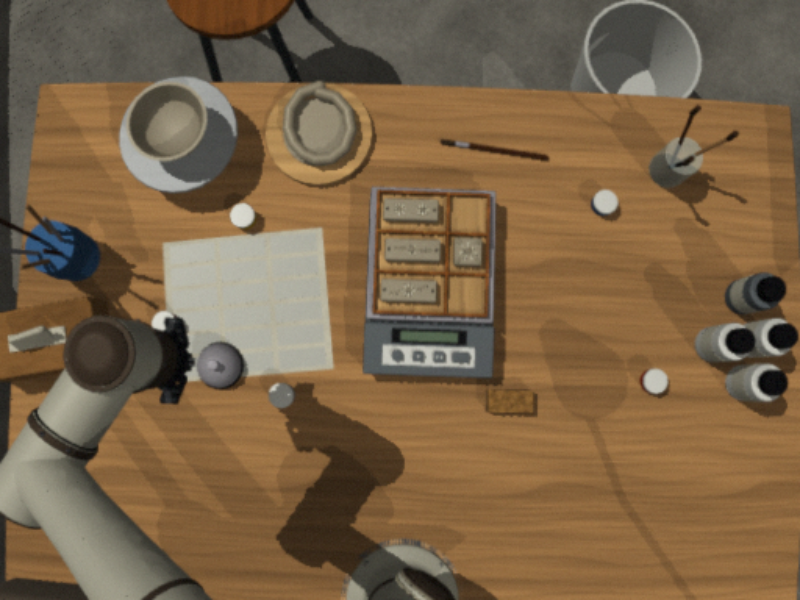

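The four pieces are in their compartments, at (411,211), (413,250), (408,290) and (467,252). The block is clear of the scale at (512,400), and the pots are where they started.

```bash
python3 - <<'E'
from rig import env
print(env.close_job()); print(env.get_obs()["t"])
E
```

```text
the job is handed in; nothing more can be done
None
the job is handed in; nothing more can be done
```

I did every step in the order asked and handed the job in at about 88 s. No verdict was reported.

**What I did:**
- **Block and tare:** I put the cork block on the table in front of the scale, clear of it. I then pressed tare with the tray empty, twice.
- **Pieces:** Four were present: three plaques, now one in each long compartment, and one tile, now in the middle square compartment.
- **Keys and bell:** I pressed the two-dot key, then print, then the bell.

**Last checks:**
- **Picture before hand-in:** All four pieces lie flat, flowers up, in their own compartments. The pots look unmoved, though the arm partly hid the lid of the left one.
- **Bell:** The fingertips came down to 53 mm above the table, which is the plunger's 6 mm stop.

**What failed or disagreed:**
- **Missed grasp:** The tile had been knocked about 35 mm before I reached for it, so the first grasp closed on nothing. I measured it again and the second grasp held.
- **Key travel:** I measured 3.3–3.4 mm against the nominal 4 mm. Pressing tare with 9 N and then 18 N changed that by only 0.06 mm, so I took it as the stop, with the shortfall coming from height calibration.
- **Camera mismatch:** The two cameras disagreed by about 3–6 mm in x, so I averaged them.
- **Touch on the scale:** One early probe of the table with the fingers open seems to have lightly touched the scale's front edge, at about 10 N.

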